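# Put the citrus press back together: strainer in, juicing cone turned home

### The job

The citrus press has just been washed; put it back together for the morning's juice. Hang the strainer level in the bowl by its flange, then lower the black juicing cone over the drive shaft and turn it until its slots drop over the shaft's cross pin, without forcing it down, and leave it fully home. Do not knock over or shift the glass under the spout or the other things on the counter.

Things in the scene. Friction and masses are not known exactly. Their poses are not given: they have to be found in the camera images.
- juice_cone: loose black ribbed juicing cone (reamer), hard plastic, 0.11 to 0.22 kg, standing upright on the counter at any yaw. Origin: centre of its hub's underside; z up its axis. Hub 40 mm across from 0 to 18 mm; flat brim 80 mm across, 18 to 22 mm; upright ribbed band 56 mm across, 22 to 50 mm; rounded cone, tip at 84 mm
- cone_grip (a point): on the cone's axis, 47 mm above its origin: grip the ribbed band (56 mm across, any yaw) with the middle of the fingers here and the fingertips about 6 mm clear of the brim
- cone_bore (a point): centre of the bore's mouth in the cone's underside (its origin). The round bore is 23 mm across and 46 mm deep. Two slots across from one another, 11 mm wide and 14.5 mm deep, are cut up into the hub's end on the +y and -y sides of the cone, so half a turn makes no difference
- strainer: loose round strainer, steel, about 0.12 kg, lying flat. Origin: centre of its underside; z up. Slotted plate 132 mm across, 3 mm thick, with a 64 mm round hole in the middle; its wall rises to a flat flange 168 mm across, underside at 11 mm, top at 13.5 mm. A black handle tab sticks out on its own -x side; yaw -0.6 to 0.4
- strainer_tab (a point): middle of the strainer's handle tab, 100 mm from the strainer's centre towards its own -x, 17 mm above its underside. The tab reaches from 80 to 116 mm from the centre, is 22 mm wide (across y) and runs from 11 to 23 mm in height: pinch it across its width, from above
- citrus_press: steel electric citrus press, 158 mm across the bowl, 150 mm high, fixed to the counter, yaw within 0.4 rad. Origin: centre of its underside; z up; spout towards its own -x. Bowl rim at 150 mm, 152 mm across inside. In the middle a black round collar, 54 mm across outside, 48 mm inside, rim at 145 mm, from which the drive shaft stands up
- strainer_seat (a point): on the press's axis, 139 mm over the counter: where the strainer's origin is when it hangs by its flange on the bowl's rim, with the collar and the shaft up through its hole (5 mm free all round). Its handle tab may point any way. It must go in before the cone, whose brim is too wide for its hole
- shaft_seat (a point): on the shaft's axis at its shoulder (a disc 40 mm across), 127 mm over the counter, 18 mm down inside the collar. The cone is home when its origin is here, hub on the shoulder, brim about 3 mm over the strainer plate. A cone at home turns the shaft with it at about 0.2 N m (motor gears); one dragging over the pin does not turn it
- pin_top (a point): on the shaft's axis, 12 mm above shaft_seat, at the top of the cross pin (6 mm thick, 38 mm long, level). The pin may point in any direction; this is not reported, Until slots and pin line up, to within about 0.15 rad, the cone's underside rests on the pin here, 12 mm above home
- shaft_tip (a point): top of the drive shaft, 42 mm above shaft_seat. The steel shaft is round, 20 mm across, and tapers over its last 11 mm to 9 mm across, so the bore finds it when up to some 5 mm off
- glass: clear drinking glass, 79 mm across and 87 mm high, loose, under the spout, about 127 mm from the press's axis. Origin: centre of its underside
- honey_jar: honey jar with a red lid, 72 mm across and 101 mm high, loose. Origin: centre of its underside
- coffee_cup: cream coffee cup with a handle, 86 x 118 mm and 61 mm high, loose. Origin: on its underside
- muffin: muffin in a pale pleated paper case, 80 mm across and 76 mm high, loose. Origin: centre of its underside
Things that resemble listed ones, but are neither listed nor needed, are in the scene too. There is more than one size of the strainer; the job needs the larger.

How it is judged:
By the outcome, as a careful person would: the job done as asked, in the order asked, and still so for the second after the job is handed in, with the robot touching nothing.
It also fails if it takes over 58 s, if anything falls off the work surface, if the arm or the gripper's body presses on something with over 40 N, if the wrist force passes 120 N, or if a joint passes its speed limit or range.

### The arm

A 6-joint arm with a two-finger parallel gripper is mounted at the origin on a cart in front of the work surface, level with it; the furniture and walls round the work are solid. World frame = base frame: x ahead of the robot, y to its left, z up, the work surface at z = 0. Lengths are in m, angles in rad, forces in N, time in s.
With the tool pointing down it reaches from about 0.2 to 0.875 m from the base axis. Payload 3.4 kg.
Tool frame: the origin (TCP) lies midway between the tips of the shut fingers; the grasp point (between the pads) lies grasp_offset behind it (grasp_offset is the distance from the TCP to the grasp point, in m); z points along the fingers, y is the line along which they close (so a half turn about z gives the same grasp; the last joint's range is limited). The gripper opens to 94 mm and grips with 3 to 60 N. Pads are 16 mm wide; open, the fingers measure 119 mm over their backs; the gripper's body (75 mm by 177 mm) begins 78 mm behind the grasp point.
Start: joints at [-1.348, 0.276, 1.505, -0, 1.361, -0.121], TCP at [0.194, -0.541, 0.167] pointing down, gripper open.
Joint ranges: [-2.89, 2.89], [-0.75, 2.08], [0.22, 2.7], [-1.18, 4.32], [0.11, 2.71], [-2.7, 2.7]. Speed limits (rad/s): [2.57, 2.57, 3.14, 3.14, 3.14, 3.14].

### API

Orientations are given as a unit quaternion [w, x, y, z].
In Python, from plant import sense, camera, get_calibration, sign_off, masks_of, pinpoint, grasp_offset gives the robot as it stands.
- The arm moves only by the tool play_rows, never from a script. Its argument "targets" is a list of rows, each an object of numbers: "claw": the gripper's target within -1 to 1 (shut at 1, half-way at 0, fully open at -1); "x", "y", "z": the shift along the tool's x, y, z each as a share of 4 cm, from -1 to 1; "spin": the turn about the tool's z as a share of 6 degrees, from -1 to 1. A call has exactly 10 rows; each row shifts and turns the commanded pose from where the row before left it, along the tool's axes as they then stand; what a row does not reach is not made up. A row lasts 1/12 s, in which the tool goes at most 41.7 mm and 7.16 degrees, less where a joint would pass 70% of its speed; a pose out of reach is approached as far as the arm can. A call with a number of a shift or a turn outside -1 to 1 is refused whole. A call with a gripper value outside its range is refused whole. The fingers move at their own pace and stop on an object; "newtons" is the grip in N (left out, the last holds). Time passes only in rows, so rows that do not move let the fingers close, or fill a call up. It gives the time, the measured TCP pose, the force, the opening and the grip force at its end, in the units of the state.
- sense(): the state, without advancing time (a new reading comes with each control period).
- camera(name): name is "scene" or "top" or "wrist"; returns (picture, depth): 480x640x3 uint8, red, green, blue; 480x640 float32, m along the optical axis (not along the pixel's ray), 0 where there is no reading.
- get_calibration(name): a dict with "camera_matrix" (3x3 intrinsics, pixels), "rvec" (rotation vector, rad) and "tvec" (3), from world to camera coordinates, as OpenCV has them. Camera axes: x right, y down, z forward; pixel columns grow to the right and rows downward; lengths in m; the calibration is good to about 2 mm. A picture is of the moment at which its call begins: read the wrist's pose just before it. get_calibration takes no time and is no camera call; for the wrist camera it gives the pose at the moment of the call.
- sign_off(): hands the job in; it is judged then, once.
Trained networks look in the newest picture that a camera, given by its name, has taken for a name from the list of things; names that differ only in an ending like _2 or _b are one class to them, and where a whole thing is asked for, a point or a joint stands for the part that bears it (a point fixed in the world has none). Each returns a list of dicts, best first, with "confidence" (0 to 1); they miss things now and then, are a little off and sometimes report something else, mostly with a low value. They report only what shows in the picture. A call takes as long as a camera call. They do not tell look-alikes from the thing itself.
- masks_of(thing, camera): "mask" (480x640 bool, what is visible of it) and "bbox" ([centre column, centre row, width, height] in pixels, round what is visible of it).
- pinpoint(thing, camera): "centre" ([row, column] in pixels: a listed point, or the origin of a listed thing).
The state is a dict: "time": time; "qpos": joint angles; "qvel": joint speeds; "joint_efforts": joint torques, N m; "ee_pos": TCP position; "eef_rot": TCP orientation; "force": force on the tool from outside, world axes, zero at the start; "torque": the same for the moment, N m; "width": opening from 0.0 (shut) to 1.0 (fully open); "grasp_force": force on a finger pad.
Only numpy, scipy, OpenCV 4.12 (cv2) and the standard library are available. Lean on these libraries where they do the work, as an engineer would, in place of code of your own. Each camera call takes 0.05 s, during which the arm holds its last target. There are 200 camera calls.

## Working session

There is one attempt and no reset: what is moved stays moved. The work goes in short steps, Python scripts to look and compute and a tool call to move; the robot and the scene stay as the last step left them, time stands still between calls to the robot, and variables do not carry over. Pictures are saved under pics/ and viewed, at most 10 in all, crops included, and the job is handed in when it is done.

Besides the shell and the picture viewer there is one more tool, called after ">>>" as name(argument=value, ...) on one line, values as JSON. play_rows: Moves the arm, as the interface text tells. Its arguments: {"type":"object","properties":{"targets":{"type":"array","items":{"type":"object","properties":{"claw":{"type":"number"},"x":{"type":"number","minimum":-1,"maximum":1},"y":{"type":"number","minimum":-1,"maximum":1},"z":{"type":"number","minimum":-1,"maximum":1},"spin":{"type":"number","minimum":-1,"maximum":1}}}},"newtons":{"type":"number"}},"required":["targets"]}

```bash
mkdir -p pics; ls
cat > h.py <<'E'
import numpy as np, cv2
from plant import *
def cal(c):
    k=get_calibration(c); R=cv2.Rodrigues(np.array(k["rvec"],float))[0]
    return np.array(k["camera_matrix"]),R,np.array(k["tvec"],float).ravel()
def ray(c,u,v,z):
    "pixel (col u,row v) -> world point on plane z"
    K,R,t=cal(c); d=R.T@np.linalg.solve(K,[u,v,1.]); o=-R.T@t
    return o+d*(z-o[2])/d[2]
def cloud(c,depth,mask):
    K,R,t=cal(c); v,u=np.nonzero(mask&(depth>0)); z=depth[v,u]
    p=np.stack([(u-K[0,2])/K[0,0]*z,(v-K[1,2])/K[1,1]*z,z],1)
    return (p-t)@R
def proj(c,P):
    K,R,t=cal(c); q=(R@np.atleast_2d(P).T).T+t; q=q@K.T; return q[:,:2]/q[:,2:]
E
python3 - <<'E'
from h import *
s=sense(); print(s, grasp_offset)
for c in("top","scene"):
    im,d=camera(c); cv2.imwrite(f"pics/{c}.png",im[:,:,::-1]); np.save(f"pics/{c}_d.npy",d)
    K,R,t=cal(c); print(c,-R.T@t)
    for n in["juice_cone","strainer","citrus_press","glass","honey_jar","coffee_cup","muffin"]:
        for m in masks_of(n,c):
            p=cloud(c,d,m["mask"]); 
            print(c,n,round(m["confidence"],2),np.round(m["bbox"]),np.round(np.median(p,0),3),np.round(np.percentile(p,[2,98],axis=0),3).tolist())
E
```

```text
pics
{'time': 0.0, 'qpos': array([-1.34802555e+00,  2.76548559e-01,  1.50611952e+00,  2.50666293e-05,
        1.36069083e+00, -1.21026359e-01]), 'qvel': array([-1.70701782e-05,  6.79190237e-04, -1.82890247e-04,  3.76556362e-05,
       -1.67268835e-04,  5.86498587e-04]), 'joint_efforts': array([ 7.86764667e-04, -4.04583514e+01, -2.37228906e+01,  7.01080891e-02,
        3.44161293e-02, -1.17077575e-04]), 'ee_pos': array([ 0.19366169, -0.54073292,  0.16663671]), 'eef_rot': array([-8.82607254e-04,  9.85261851e-01,  1.71050590e-01, -3.26676986e-05]), 'force': array([-0.34796693,  0.00946566, -0.29243272]), 'torque': array([-0.02695443,  0.0065151 ,  0.01112433]), 'grasp_force': 0.0, 'width': 0.9996600892751348} 0.0188
top [ 0.31223244 -0.14285141  1.87503502]
top juice_cone 0.86 [284. 265.  24.  19.] [ 0.52  -0.076  0.031] [[0.49, -0.109, 0.014], [0.558, -0.04, 0.087]]
top strainer 0.58 [365. 244.  49.  56.] [ 0.614 -0.325  0.008] [[0.521, -0.395, -0.005], [0.688, -0.246, 0.024]]
top strainer 0.4 [437. 297.  32.  38.] [ 0.412 -0.549  0.02 ] [[0.368, -0.579, 0.001], [0.469, -0.5, 0.065]]
t
[... 766 characters left out ...]
.001], [0.69, -0.241, 0.024]]
scene strainer 0.7 [279. 235.  42.  20.] [ 0.384 -0.255  0.007] [[0.332, -0.326, -0.001], [0.445, -0.198, 0.018]]
scene citrus_press 0.73 [434. 232.  46.  58.] [0.599 0.205 0.111] [[0.502, 0.149, 0.014], [0.648, 0.286, 0.153]]
scene honey_jar 0.71 [432. 231.  53.  66.] [0.599 0.206 0.111] [[0.501, 0.148, 0.014], [0.648, 0.288, 0.153]]
scene honey_jar 0.59 [385. 277.  27.  38.] [0.748 0.001 0.077] [[0.701, -0.026, 0.012], [0.761, 0.038, 0.106]]
scene coffee_cup 0.69 [196. 245.  28.  29.] [ 0.402 -0.539  0.044] [[0.362, -0.575, 0.001], [0.473, -0.498, 0.064]]
scene muffin 0.85 [436. 277.  30.  28.] [0.752 0.163 0.061] [[0.686, 0.136, 0.001], [0.773, 0.201, 0.077]]
```

Run:
```python
import cv2,numpy as np
a=cv2.imread("pics/top.png"); b=cv2.imread("pics/scene.png")
a=cv2.resize(a[180:340,140:480],None,fx=2.35,fy=2.35,interpolation=2)[:, :800]
b=cv2.resize(b[190:320,160:480],None,fx=2.5,fy=2.5,interpolation=2)[:220]
cv2.imwrite("pics/ab.png",a); 
cv2.imwrite("pics/b.png",cv2.resize(cv2.imread("pics/scene.png")[180:320,150:480],None,fx=2.4,fy=2.4,interpolation=2))
```

```text
(no output)
```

View pics/ab.png

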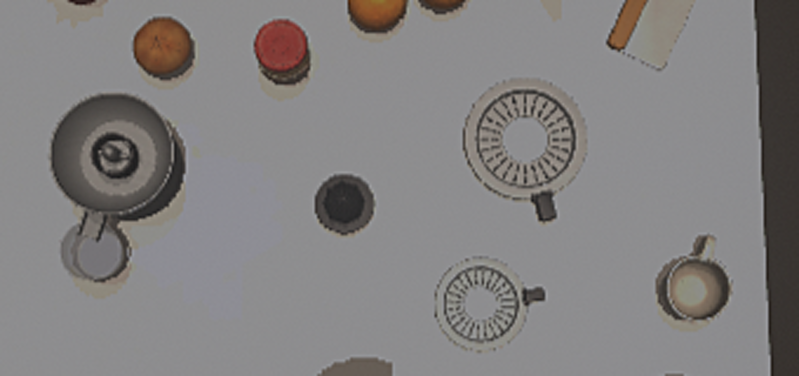

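View pics/b.png

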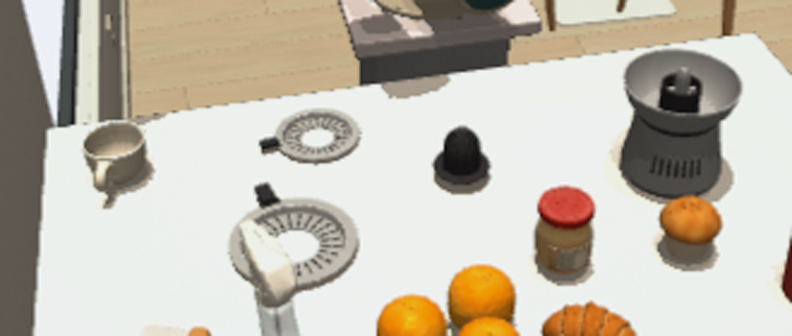

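The top picture shows the larger strainer at about (365,239) with its tab at (371,268), and a smaller look-alike at (344,309). The press is at (190,247), the cone at (286,266) and the glass at (181,287). The scene view also shows an unknown pale object in front of the large strainer, near (262,285), which I'll check.

Run:
```python
from h import *
from scipy.optimize import least_squares
d=np.load("pics/top_d.npy"); ds=np.load("pics/scene_d.npy")
def circ(p):
    f=lambda q:np.hypot(p[:,0]-q[0],p[:,1]-q[1])-q[2]
    return least_squares(f,[*p[:,:2].mean(0),.05],loss="soft_l1",f_scale=.003).x
P=cloud("top",d,np.ones_like(d,bool)); 
def near(c,r,z0,z1): 
    return P[(np.hypot(P[:,0]-c[0],P[:,1]-c[1])<r)&(P[:,2]>z0)&(P[:,2]<z1)]
rim=near((.572,.215),.1,.143,.165); rim=rim[np.hypot(*(rim[:,:2]-[.572,.215]).T)>.06]; print("rim",len(rim),circ(rim),rim[:,2].mean())
fl=near((.61,-.32),.12,.007,.02); print("flange c",np.median(fl,0),circ(fl))
hi=near((.6,-.32),.14,.0175,.04); print("tab pts",hi.round(3).tolist())
br=near((.52,-.076),.06,.012,.03); print("brim",circ(br)); ti=near((.52,-.076),.06,.06,.1); print("tip",np.median(ti,0))
for n in ["strainer_tab","strainer","juice_cone","cone_grip","citrus_press","strainer_seat","shaft_tip"]:
    z={"strainer_tab":.017,"strainer":0,"juice_cone":0,"cone_grip":.047,"citrus_press":0,"strainer_seat":.139,"shaft_tip":.169}[n]
    print(n,[(round(m["confidence"],2),np.round(ray("top",m["centre"][1],m["centre"][0],z),4)) for m in pinpoint(n,"top")])
Q=cloud("scene",ds,np.ones_like(ds,bool)); m=np.zeros_like(d,bool); m[276:296,255:270]=1
q=cloud("scene",ds,m); print("occluder",np.round(q[::25],3).tolist())
s=sense(); K,R,t=cal("wrist"); o=-R.T@t; print("wristcam",o,"axis",R[2],"xaxis",R[0], K[0,0])
```

```text
rim 269 [0.57582499 0.21222277 0.07594964] 0.14924831464306237
flange c [ 0.61313344 -0.32184531  0.011471  ] [ 0.61367527 -0.32115586  0.0746428 ]
tab pts [[0.695, -0.308, 0.019], [0.692, -0.302, 0.018], [0.692, -0.331, 0.02], [0.688, -0.286, 0.022], [0.689, -0.289, 0.018], [0.689, -0.299, 0.02], [0.689, -0.302, 0.018], [0.689, -0.305, 0.018], [0.688, -0.327, 0.021], [0.689, -0.334, 0.019], [0.687, -0.352, 0.029], [0.686, -0.289, 0.019], [0.685, -0.292, 0.024], [0.685, -0.311, 0.02], [0.686, -0.327, 0.019], [0.685, -0.331, 0.019], [0.685, -0.35, 0.021], [0.683, -0.286, 0.018], [0.682, -0.295, 0.021], [0.681, -0.298, 0.024], [0.681, -0.317, 0.024], [0.682, -0.324, 0.021], [0.682, -0.337, 0.018], [0.682, -0.343, 0.02], [0.679, -0.283, 0.018], [0.679, -0.289, 0.021], [0.679, -0.299, 0.018], [0.679, -0.302, 0.021], [0.679, -0.311, 0.018], [0.679, -0.353, 0.018], [0.679, -0.356, 0.02], [0.679, -0.359, 0.018], [0.675, -0.266, 0.022], [0.676, -0.282, 0.019], [0.675, -0.285, 0.022], [0.676, -0.292, 0.018], [0.676, -0.347, 0.018], [0.672, -0.276, 0.02], [0.673, -0.279, 0.018], [0.672, -0.282
[... 5293 characters left out ...]
([ 0.5236, -0.0773,  0.047 ])), (0.26, array([ 0.5177, -0.0701,  0.047 ]))]
citrus_press [(0.93, array([0.58  , 0.2226, 0.    ]))]
strainer_seat [(0.95, array([0.5806, 0.206 , 0.139 ]))]
shaft_tip [(0.48, array([ 0.5   , -0.3352,  0.169 ]))]
occluder [[0.855, -0.372, 0.25], [0.592, -0.338, 0.01], [0.867, -0.361, 0.249], [0.87, -0.373, 0.248], [0.877, -0.351, 0.246], [0.881, -0.363, 0.246], [0.881, -0.375, 0.243], [0.889, -0.352, 0.241], [0.895, -0.365, 0.243], [0.883, -0.377, 0.228], [0.904, -0.354, 0.24], [0.908, -0.366, 0.239]]
wristcam [ 0.27066629 -0.51440023  0.38429777] axis [-0.26216656 -0.09407227 -0.96042652] xaxis [ 3.36243678e-01 -9.41774907e-01  4.61306548e-04] 430.89903180294107
```

>>> play_rows(targets=[{"claw":-1,"x":0.92,"y":-0.19,"z":0.12,"spin":0.1},{"claw":-1,"x":0.92,"y":-0.19,"z":0.12,"spin":0.1},{"claw":-1,"x":0.92,"y":-0.19,"z":0.12,"spin":0.1},{"claw":-1,"x":0.92,"y":-0.19,"z":0.12,"spin":0.1},{"claw":-1,"x":0.92,"y":-0.19,"z":0.12,"spin":0.1},{"claw":-1,"x":0.92,"y":-0.19,"z":0.12,"spin":0.1},{"claw":-1,"x":0.92,"y":-0.19,"z":0.12,"spin":0.1},{"claw":-1,"x":0.92,"y":-0.19,"z":0.12,"spin":0.1},{"claw":-1,"x":0.92,"y":-0.19,"z":0.12,"spin":0.1},{"claw":-1,"x":0.92,"y":-0.19,"z":0.12,"spin":0.1}], newtons=60)

```text
time: 1.98
ee_pos: [0.5249, -0.36, 0.1194]
eef_rot: [0.0, 0.993, 0.119, 0.0]
force: [0.3, -0.4, 0.2]
width: 0.996
grasp_force: 0.0
```

```bash
cat >> h.py <<'E'
def st():
    s=sense(); w,x,y,z=s["eef_rot"]; yaw=np.arctan2(2*(x*y+w*z),1-2*(y*y+z*z))
    print("t %.2f tcp %s yaw %.4f F %s T %s w %.3f g %.1f q6 %.2f"%(s["time"],s["ee_pos"].round(4),yaw,s["force"].round(1),s["torque"].round(2),s["width"],s["grasp_force"],s["qpos"][5]))
    return s["ee_pos"],yaw
def go(P,yaw=None):
    "tool shares to get TCP to P; total shares of 4cm, and spin shares of 6deg"
    p,a=st(); d=np.array(P)-p; c,s=np.cos(a),np.sin(a)
    b=0 if yaw is None else (a-yaw+np.pi/2)%np.pi-np.pi/2
    print("go x %.3f y %.3f z %.3f spin %.3f"%((c*d[0]+s*d[1])/.04,(s*d[0]-c*d[1])/.04,-d[2]/.04,np.degrees(b)/6))
E
python3 - <<'E'
from h import *
st(); im,d=camera("wrist"); cv2.imwrite("pics/w1.png",im[:,:,::-1]); np.save("pics/w1_d.npy",d)
P=cloud("wrist",d,d>0)
for n,z in(("strainer_tab",.017),("strainer",0)):
    print(n,[(round(m["confidence"],2),np.round(m["centre"]),np.round(ray("wrist",m["centre"][1],m["centre"][0],z),4)) for m in pinpoint(n,"wrist")])
E
```

```text
t 1.98 tcp [ 0.5249 -0.36    0.1194] yaw 0.2388 F [ 0.3 -0.4  0.2] T [-0.01  0.01 -0.02] w 0.996 g 0.0 q6 0.62
strainer_tab [(0.96, array([232., 296.]), array([ 0.5196, -0.3438,  0.017 ])), (0.81, array([353., 247.]), array([ 0.4086, -0.3278,  0.017 ]))]
strainer []
```

View pics/w1.png

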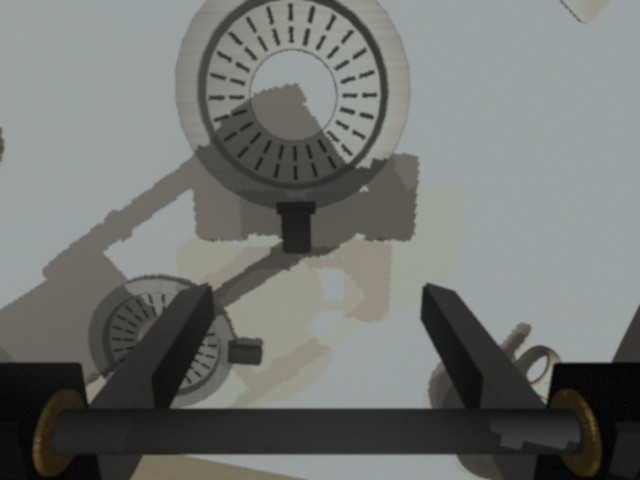

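The wrist view shows the larger strainer, hole at (293,95) and tab at (296,230). The small look-alike is at (160,340), with its tab at (245,352). The large one's flange spans about 234 px against 145 px, so that is the one to take. I'll check the size in metres and fit the centre and tab.

Run:
```python
from h import *
im=cv2.imread("pics/w1.png"); 
g=cv2.cvtColor(im,cv2.COLOR_BGR2GRAY)
# tab mask: dark pixels in window
m=np.zeros_like(g); m[195:262,265:330]=(g[195:262,265:330]<60)
n,l,s,c=cv2.connectedComponentsWithStats(m); k=1+s[1:,4].argmax(); v,u=np.nonzero(l==k); print("tab bbox",s[k])
w=np.array([ray("wrist",a,b,.023)[:2] for a,b in zip(u,v)]); 
hole=[ray("wrist",a,b,.003)[:2] for a,b in((249,95),(337,95),(293,49),(293,141))]
fl=[ray("wrist",a,b,.0135)[:2] for a,b in((176,88),(410,88))]; print("flange width",np.linalg.norm(fl[0]-fl[1]),np.mean(fl,0))
c0=np.mean(hole,0); print("hole c",c0, np.linalg.norm(hole[0]-hole[1]))
sel=v>214; wt=w[sel]; (cx,cy),wh,an=cv2.minAreaRect((wt*1000).astype(np.float32)); print("tab rect",cx,cy,wh,an)
e=c0-w[sel].mean(0); print("yaw",np.arctan2(e[1],e[0]),"dist",np.hypot(*e))
yw=np.arctan2(e[1],e[0]); T=c0-.1*np.array([np.cos(yw),np.sin(yw)]); print("tab mid",T)
go([T[0],T[1],.003],yw)
```

```text
tab bbox [ 268  195   52   59 1779]
flange width 0.1651273093713433 [ 0.6178089  -0.31969437]
hole c [ 0.61308883 -0.32021675] 0.06440100667000268
tab rect 516.7334594726562 -345.8843994140625 (30.022096633911133, 22.0645694732666) 15.078737258911133
yaw 0.26069644741916204 dist 0.09939027061666685
tab mid [ 0.51646776 -0.3459921 ]
t 2.13 tcp [ 0.5251 -0.3595  0.1186] yaw 0.2433 F [-0.8  0.7  0.1] T [0.02 0.   0.01] w 1.002 g 0.0 q6 0.62
go x -0.129 y -0.381 z 2.890 spin -0.166
```

>>> play_rows(targets=[{"claw":-1,"x":-0.13,"y":-0.38,"z":0.3,"spin":-0.17},{"claw":-1,"z":0.6},{"claw":-1,"z":0.6},{"claw":-1,"z":0.6},{"claw":-1,"z":0.4},{"claw":-1,"z":0.25},{"claw":-1,"z":0.12},{"claw":-1},{"claw":1},{"claw":1}], newtons=60)

```text
invalid input
```

>>> play_rows(targets=[{"claw":1},{"claw":1},{"claw":1},{"claw":1},{"claw":1},{"claw":1},{"claw":1,"z":-0.1},{"claw":1,"z":-0.2},{"claw":1,"z":-0.3},{"claw":1,"z":-0.4}], newtons=60)

```text
invalid input
```

Run:
```python
from h import *
st(); im,d=camera("wrist"); cv2.imwrite("pics/w2.png",im[:,:,::-1]); np.save("pics/w2_d.npy",d)
```

```text
t 2.13 tcp [ 0.5251 -0.3595  0.1186] yaw 0.2433 F [-0.8  0.7  0.1] T [0.02 0.   0.01] w 1.002 g 0.0 q6 0.62
```

View pics/w2.png

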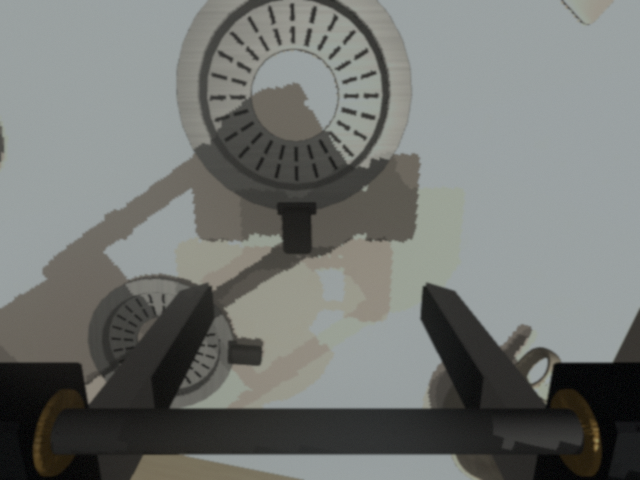

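Both calls were refused because every row needs all five keys, so nothing has moved and the picture matches the last one. I'm sending the rows again in full.

>>> play_rows(targets=[{"claw":-1,"x":-0.13,"y":-0.38,"z":0.3,"spin":-0.17},{"claw":-1,"x":0,"y":0,"z":0.6,"spin":0},{"claw":-1,"x":0,"y":0,"z":0.6,"spin":0},{"claw":-1,"x":0,"y":0,"z":0.6,"spin":0},{"claw":-1,"x":0,"y":0,"z":0.4,"spin":0},{"claw":-1,"x":0,"y":0,"z":0.25,"spin":0},{"claw":-1,"x":0,"y":0,"z":0.12,"spin":0},{"claw":-1,"x":0,"y":0,"z":0,"spin":0},{"claw":-1,"x":0,"y":0,"z":0,"spin":0},{"claw":1,"x":0,"y":0,"z":0,"spin":0}], newtons=60)

```text
time: 3.02
ee_pos: [0.5153, -0.3487, 0.006]
eef_rot: [0.001, 0.992, 0.128, 0.001]
force: [-0.4, 0.4, -0.2]
width: 0.96
grasp_force: 0.0
```

>>> play_rows(targets=[{"claw":1,"x":0,"y":0,"z":0,"spin":0},{"claw":1,"x":0,"y":0,"z":0,"spin":0},{"claw":1,"x":0,"y":0,"z":0,"spin":0},{"claw":1,"x":0,"y":0,"z":0,"spin":0},{"claw":1,"x":0,"y":0,"z":0,"spin":0},{"claw":1,"x":0,"y":0,"z":0,"spin":0},{"claw":1,"x":0,"y":0,"z":0,"spin":0},{"claw":1,"x":0,"y":0,"z":0,"spin":0},{"claw":1,"x":0,"y":0,"z":0,"spin":0},{"claw":1,"x":0,"y":0,"z":0,"spin":0}], newtons=60)

```text
time: 3.85
ee_pos: [0.5147, -0.3477, 0.0046]
eef_rot: [0.0, 0.992, 0.128, -0.0]
force: [0.5, 0.3, -0.5]
width: 0.257
grasp_force: 0.0
```

>>> play_rows(targets=[{"claw":0.3,"x":0,"y":0,"z":0.06,"spin":0},{"claw":0.3,"x":0,"y":0,"z":0,"spin":0},{"claw":1,"x":0,"y":0,"z":0,"spin":0},{"claw":1,"x":0,"y":0,"z":0,"spin":0},{"claw":1,"x":0,"y":0,"z":0,"spin":0},{"claw":1,"x":0,"y":0,"z":0,"spin":0},{"claw":1,"x":0,"y":0,"z":0,"spin":0},{"claw":1,"x":0,"y":0,"z":-0.1,"spin":0},{"claw":1,"x":0,"y":0,"z":-0.3,"spin":0},{"claw":1,"x":0,"y":0,"z":-0.5,"spin":0}], newtons=60)

```text
time: 4.68
ee_pos: [0.5132, -0.3465, 0.0369]
eef_rot: [-0.002, 0.992, 0.128, -0.002]
force: [-0.7, -0.7, -0.2]
width: 0.004
grasp_force: 0.0
```

Run:
```python
from h import *
st(); im,d=camera("wrist"); cv2.imwrite("pics/w3.png",im[:,:,::-1]); np.save("pics/w3_d.npy",d)
```

```text
t 4.68 tcp [ 0.5132 -0.3465  0.0369] yaw 0.2568 F [-0.7 -0.7 -0.2] T [0.02 0.01 0.03] w 0.004 g 0.0 q6 0.61
```

View pics/w3.png

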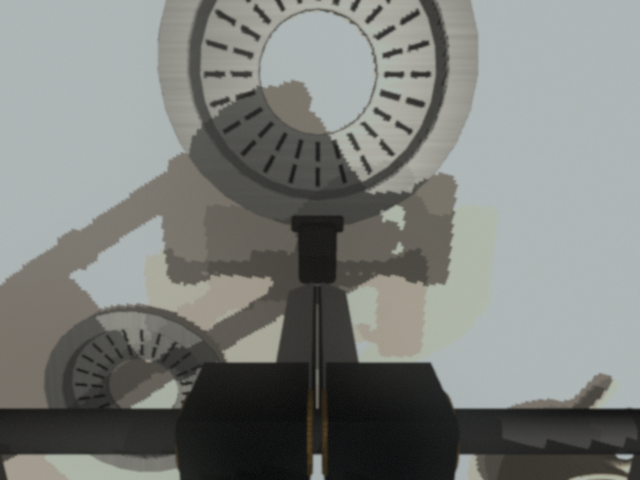

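Run:
```python
from h import *
p,a=st(); print("tcp px",proj("wrist",p), "grasp px", proj("wrist",p+[0,0,.0188]))
im=cv2.imread("pics/w3.png"); d=np.load("pics/w3_d.npy")
P=cloud("wrist",d,np.ones_like(d,bool)); K,R,t=cal("wrist"); 
for (u,v) in((318,225),(318,250),(318,275),(318,295),(318,320),(317,72),(380,72),(240,110),(600,60),(335,330)):
    z=d[v,u]; q=(np.array([(u-K[0,2])/K[0,0]*z,(v-K[1,2])/K[1,1]*z,z])-t)@R; print(u,v,q.round(4), ray("wrist",u,v,.023)[:2].round(4))
```

```text
t 4.73 tcp [ 0.5164 -0.349   0.0422] yaw 0.2569 F [ 1.2 -0.7  2.5] T [ 0.03 -0.06  0.02] w 0.003 g 0.0 q6 0.61
tcp px [[315.89138985 273.02046938]] grasp px [[315.97990239 286.34781003]]
318 225 [ 0.5384 -0.3446  0.0258] [ 0.5377 -0.3448]
318 250 [ 0.5248 -0.3481  0.0279] [ 0.5234 -0.3485]
318 275 [ 0.5101 -0.352   0.0272] [ 0.5086 -0.3524]
318 295 [ 0.5245 -0.3477  0.0907] [ 0.4964 -0.3556]
318 320 [ 0.5245 -0.3476  0.1139] [ 0.4806 -0.3597]
317 72 [ 0.6173 -0.3234  0.0066] [ 0.6158 -0.3237]
380 72 [ 0.6258 -0.3567  0.0085] [ 0.624 -0.355]
240 110 [ 0.5871 -0.2869  0.0081] [ 0.5875 -0.2893]
600 60 [ 0.6622 -0.4709  0.0075] [ 0.6581 -0.4621]
335 330 [ 0.5269 -0.353   0.1237] [ 0.4768 -0.3714]
```

The fingers shut fully with no grip force. In the picture the tips, at (318,288), sit well above the tab, although the state puts the TCP at tab height. I'll check the tip position from depth and from another camera.

Run:
```python
from h import *
p,a=st(); K,R,t=cal("wrist"); print("tcp in cam",R@p+t)
d=np.load("pics/w3_d.npy"); 
m=np.zeros_like(d,bool); m[284:350,280:358]=1
q=cloud("wrist",d,m&(d<.22)); print("w3 finger lowest z",np.percentile(q[:,2],[0,1,5,50]), q[q[:,2]<np.percentile(q[:,2],3)].mean(0))
d=np.load("pics/w1_d.npy"); m[:]=0; m[282:330,180:215]=1; z=d[m&(d<.25)&(d>0)]; print("w1 tip depth",np.percentile(z,[50,90,99]))
q6=sense()["qpos"]; print(q6)
for c in("scene","top"):
    im,ds=camera(c); cv2.imwrite(f"pics/{c}2.png",im[:,:,::-1]); P=cloud(c,ds,np.ones_like(ds,bool))
    s=P[(np.hypot(P[:,0]-p[0],P[:,1]-p[1])<.05)&(P[:,2]>.03)]; print(c,np.round(proj(c,p)),np.sort(s[:,2])[:12].round(3),len(s))
    if c=="scene":
        u,v=proj(c,p)[0].astype(int); cv2.imwrite("pics/s2.png",cv2.resize(im[v-70:v+40,u-80:u+80,::-1],None,fx=5,fy=5,interpolation=2))
```

```text
t 4.73 tcp [ 0.5164 -0.349   0.0422] yaw 0.2569 F [ 1.2 -0.7  2.5] T [ 0.03 -0.06  0.02] w 0.003 g 0.0 q6 0.61
tcp in cam [-0.00052195  0.01790618  0.23095536]
w3 finger lowest z [0.07977852 0.08295117 0.08778023 0.11640337] [ 0.52519155 -0.34667792  0.08354003]
w1 tip depth [0.17663231 0.18943574 0.19451582]
[-7.05956200e-01  4.33409240e-01  1.58782886e+00 -1.52740045e-05
  1.11533323e+00  6.07934380e-01]
scene [[258. 255.]] [0.081 0.082 0.082 0.084 0.084 0.086 0.086 0.087 0.089 0.089 0.09  0.092] 3002
top [[374. 268.]] [0.181 0.183 0.187 0.188 0.188 0.189 0.19  0.191 0.191 0.191 0.192 0.192] 1624
```

View pics/s2.png

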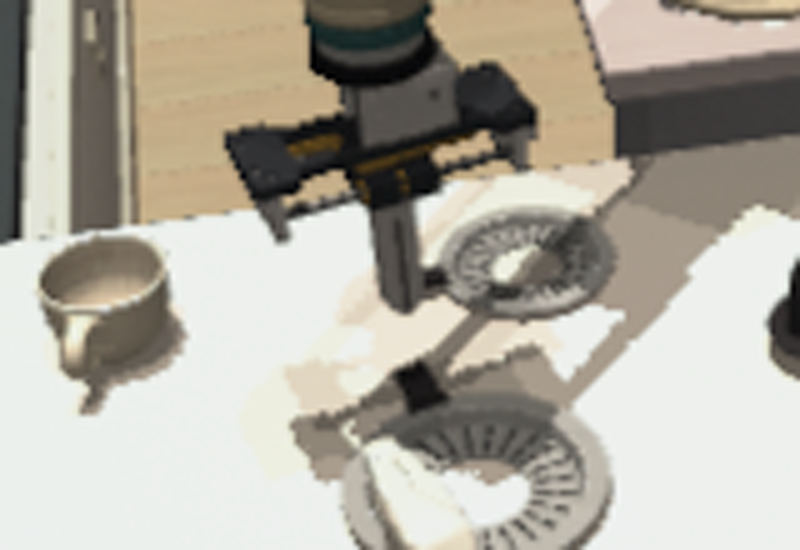

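Both cameras put the closed tips at z of about 0.080 while `ee_pos` reads 0.042. The real tips are therefore about 38 mm above the reported TCP, though x and y agree. I'll correct for this offset, and first descend with the fingers open and watch the force.

>>> play_rows(targets=[{"claw":-0.5,"x":0,"y":0,"z":0,"spin":0},{"claw":-0.5,"x":0,"y":0,"z":0,"spin":0},{"claw":-0.5,"x":0,"y":0,"z":0,"spin":0},{"claw":-0.5,"x":0,"y":0,"z":0,"spin":0},{"claw":-0.5,"x":0,"y":0,"z":0,"spin":0},{"claw":-0.5,"x":0,"y":0,"z":0,"spin":0},{"claw":-0.5,"x":0,"y":0,"z":0.1,"spin":0},{"claw":-0.5,"x":0,"y":0,"z":0.2,"spin":0},{"claw":-0.5,"x":0,"y":0,"z":0.3,"spin":0},{"claw":-0.5,"x":0,"y":0,"z":0.3,"spin":0}], newtons=60)

```text
time: 5.67
ee_pos: [0.5147, -0.3477, 0.0015]
eef_rot: [0.0, 0.992, 0.128, 0.0]
force: [-0.2, 0.7, 0.9]
width: 0.68
grasp_force: 0.0
```

>>> play_rows(targets=[{"claw":-0.5,"x":0,"y":0,"z":0.3,"spin":0},{"claw":-0.5,"x":0,"y":0,"z":0.2,"spin":0},{"claw":-0.5,"x":0,"y":0,"z":0.15,"spin":0},{"claw":-0.5,"x":0,"y":0,"z":0.1,"spin":0},{"claw":-0.5,"x":0,"y":0,"z":0,"spin":0},{"claw":-0.5,"x":0,"y":0,"z":0,"spin":0},{"claw":-0.5,"x":0,"y":0,"z":0,"spin":0},{"claw":-0.5,"x":0,"y":0,"z":0,"spin":0},{"claw":-0.5,"x":0,"y":0,"z":0,"spin":0},{"claw":-0.5,"x":0,"y":0,"z":0,"spin":0}], newtons=60)

```text
time: 6.5
ee_pos: [0.515, -0.3479, -0.0273]
eef_rot: [0.0, 0.992, 0.128, 0.0]
force: [-0.1, 0.3, -0.6]
width: 0.747
grasp_force: 0.0
```

Run:
```python
from h import *
p,a=st(); im,d=camera("wrist"); cv2.imwrite("pics/w4.png",im[:,:,::-1]); np.save("pics/w4_d.npy",d)
ds=camera("scene")[1]; P=cloud("scene",ds,ds>0); 
s=P[(np.hypot(P[:,0]-p[0],P[:,1]-p[1])<.06)]; print(np.histogram(s[:,2],np.arange(-.01,.1,.005)))
```

```text
t 6.50 tcp [ 0.515  -0.3479 -0.0273] yaw 0.2569 F [-0.1  0.3 -0.6] T [ 0.01 -0.    0.02] w 0.747 g 0.0 q6 0.61
(array([  1,  69, 243,  72,  82,  58,  55,  28,   9,  10,  14,  10,  12,
        13,  13,  15,  13,  19,   6,  16,   6]), array([-0.01 , -0.005,  0.   ,  0.005,  0.01 ,  0.015,  0.02 ,  0.025,
        0.03 ,  0.035,  0.04 ,  0.045,  0.05 ,  0.055,  0.06 ,  0.065,
        0.07 ,  0.075,  0.08 ,  0.085,  0.09 ,  0.095]))
```

View pics/w4.png

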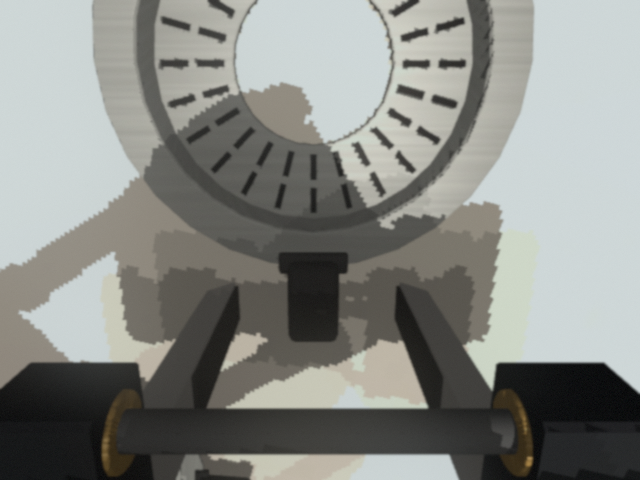

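The wrist picture now shows the fingers, tips at (235,288) and (400,288), either side of the tab at (314,300), with no contact. That confirms the offset. I'll go 5 mm lower, close and lift.

>>> play_rows(targets=[{"claw":-0.5,"x":0.02,"y":0,"z":0.12,"spin":0},{"claw":1,"x":0,"y":0,"z":0,"spin":0},{"claw":1,"x":0,"y":0,"z":0,"spin":0},{"claw":1,"x":0,"y":0,"z":0,"spin":0},{"claw":1,"x":0,"y":0,"z":0,"spin":0},{"claw":1,"x":0,"y":0,"z":0,"spin":0},{"claw":1,"x":0,"y":0,"z":0,"spin":0},{"claw":1,"x":0,"y":0,"z":0,"spin":0},{"claw":1,"x":0,"y":0,"z":0,"spin":0},{"claw":1,"x":0,"y":0,"z":0,"spin":0}], newtons=60)

```text
time: 7.43
ee_pos: [0.5154, -0.3474, -0.0325]
eef_rot: [-0.0, 0.992, 0.128, -0.0]
force: [0.5, 0.4, 1.1]
width: 0.231
grasp_force: 60.0
```

>>> play_rows(targets=[{"claw":1,"x":0,"y":0,"z":-0.1,"spin":0},{"claw":1,"x":0,"y":0,"z":-0.3,"spin":0},{"claw":1,"x":0,"y":0,"z":-0.5,"spin":0},{"claw":1,"x":0,"y":0,"z":-0.6,"spin":0},{"claw":1,"x":0,"y":0,"z":-0.6,"spin":0},{"claw":1,"x":0,"y":0,"z":-0.6,"spin":0},{"claw":1,"x":0,"y":0,"z":-0.6,"spin":0},{"claw":1,"x":0,"y":0,"z":-0.6,"spin":0},{"claw":1,"x":0,"y":0,"z":-0.5,"spin":0},{"claw":1,"x":0,"y":0,"z":-0.4,"spin":0}], newtons=60)

```text
time: 8.27
ee_pos: [0.5157, -0.3478, 0.1617]
eef_rot: [0.001, 0.992, 0.128, 0.001]
force: [1.2, -0.8, -1.5]
width: 0.225
grasp_force: 60.0
```

Run:
```python
from h import *
p,a=st(); im,d=camera("wrist"); cv2.imwrite("pics/w5.png",im[:,:,::-1]); np.save("pics/w5_d.npy",d)
# strainer flange in wrist view: points near expected z
P=cloud("wrist",d,np.ones_like(d,bool)); 
c=np.array([np.cos(a),np.sin(a)]); c0=p[:2]+.1*c
r=np.hypot(*(P[:,:2]-c0).T); s=P[(r>.073)&(r<.083)&(P[:,2]>.12)]
A=np.c_[s[:,:2]-c0,np.ones(len(s))]; f=np.linalg.lstsq(A,s[:,2],rcond=None)[0]; print(len(s),"flange z",f[2],"slope along tool x",f[:2]@c,"across",f[:2]@[c[1],-c[0]],"rms",np.std(A@f-s[:,2]), "ee z",p[2])
K,R,t=cal("wrist"); print("axis cam",R@np.array([c[0],c[1],0]))
g=cv2.cvtColor(im,cv2.COLOR_RGB2GRAY); print(d[30:200:20,320].round(3))
```

```text
t 8.27 tcp [ 0.5157 -0.3478  0.1617] yaw 0.2569 F [ 1.2 -0.8 -1.5] T [-0.04  0.08  0.03] w 0.225 g 60.0 q6 0.61
33970 flange z 0.20243534852780143 slope along tool x -1.155394776359248 across -0.0026839609177923495 rms 0.042933505445693236 ee z 0.16165006101206225
axis cam [-8.45143234e-04 -9.61606039e-01 -2.74432344e-01]
[0.346 0.35  0.354 0.359 0.363 0.368 0.178 0.181 0.182]
```

View pics/w5.png

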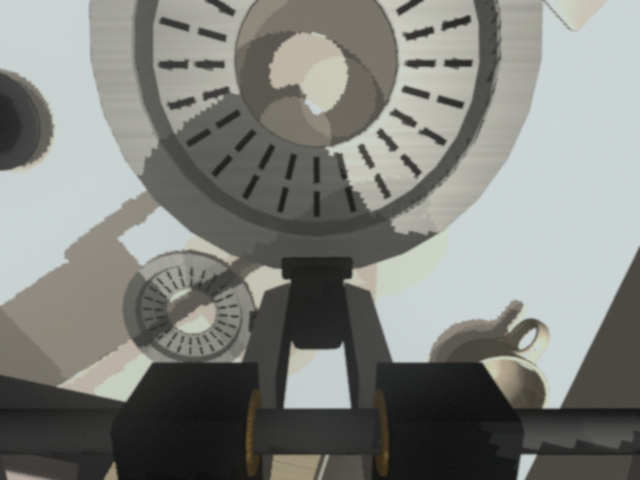

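The larger strainer is held level by its tab, hole at about (317,62) in the wrist view. The small one stays behind at (188,305). Next I'll work out its centre relative to the tool and refine the press axis.

```bash
cat >> h.py <<'E'
def circ3(pts):
    p=np.array(pts); A=np.c_[2*p,np.ones(len(p))]; s=np.linalg.lstsq(A,(p**2).sum(1),rcond=None)[0]; return s[:2],np.sqrt(s[2]+s[:2]@s[:2])
def edgefit(img,cam,c,r0,z,band=.012,n=180,sign=0,mask=None):
    "robust circle radius-known fit: strongest radial edge near r0 around c at height z"
    from scipy.optimize import least_squares
    g=cv2.GaussianBlur(cv2.cvtColor(img,cv2.COLOR_RGB2GRAY),(0,0),.8).astype(np.float32); pts=[]
    rs=np.arange(r0-band,r0+band,.0004)
    for th in np.linspace(-np.pi,np.pi,n,endpoint=False):
        if mask is not None and not mask(th): continue
        q=np.c_[c[0]+rs*np.cos(th),c[1]+rs*np.sin(th),np.full(len(rs),z)]; uv=proj(cam,q).astype(np.float32)
        if uv.min()<2 or uv[:,0].max()>637 or uv[:,1].max()>477: continue
        v=cv2.remap(g,uv[:,0][None],uv[:,1][None],1)[0]; e=np.gradient(v); e=np.abs(e) if sign==0 else e*sign
        k=e.argmax()
        if e[k]>.5: pts.append(q[k,:2])
    pts=np.array(pts); f=lambda x:np.hypot(pts[:,0]-x[0],pts[:,1]-x[1])-x[2]
    o=least_squares(f,[*c,r0],loss="cauchy",f_scale=.001); return o.x,len(pts),np.median(np.abs(o.fun))
E
python3 - <<'E'
from h import *
p,a=st(); im=cv2.imread("pics/w5.png")[:,:,::-1].copy(); zt=p[2]+.0355
h=[ray("wrist",u,v,zt)[:2] for u,v in((236,62),(397,62),(317,147))]; c,r=circ3(h); print("hole3",c,r)
print("hole fit",edgefit(im,"wrist",c,.032,zt,.008)); print("flange fit",edgefit(im,"wrist",c,.084,p[2]+.0325+.0135,.01))
R=np.array([[np.cos(a),np.sin(a)],[np.sin(a),-np.cos(a)]]); print("centre in tool",R@(c-p[:2]))
top=cv2.imread("pics/top.png")[:,:,::-1].copy(); d=np.load("pics/top_d.npy")
for r0,z in((.079,.150),(.076,.150),(.027,.145)): print("top",r0,edgefit(top,"top",(.576,.212),r0,z,.008))
sc=cv2.imread("pics/scene.png")[:,:,::-1].copy(); print("scene",edgefit(sc,"scene",(.576,.212),.079,.15,.008))
P=cloud("top",d,d>0); q=P[(P[:,0]<.495)&(P[:,0]>.42)&(abs(P[:,1]-.245)<.05)&(P[:,2]>.09)]; print("spout z",np.percentile(q[:,2],[5,50,95,100]),np.percentile(q,[5,95],axis=0))
E
```

```text
t 8.32 tcp [ 0.5173 -0.349   0.1647] yaw 0.2570 F [ 0.7 -0.6  1.4] T [-0.08  0.05 -0.06] w 0.226 g 60.0 q6 0.61
hole3 [ 0.6141639  -0.32384885] 0.03159206011519208
hole fit (array([ 0.61487293, -0.32337605,  0.0322859 ]), 124, np.float64(0.0003322629720984849))
flange fit (array([ 0.61455257, -0.32349816,  0.08291512]), 102, np.float64(0.0002147116576280833))
centre in tool [0.10010895 0.00025978]
top 0.079 (array([0.5742288 , 0.21177944, 0.07737107]), 180, np.float64(0.0008263009448888151))
top 0.076 (array([0.57420097, 0.21169568, 0.07733441]), 180, np.float64(0.0008840908950194445))
top 0.027 (array([0.57274105, 0.21066217, 0.02878395]), 180, np.float64(0.0013417896042195558))
scene (array([0.57418261, 0.21589102, 0.07658303]), 180, np.float64(0.0013565356367979536))
spout z [0.09442597 0.10566657 0.11765798 0.1224114 ] [[0.46480061 0.22933438 0.09442597]
 [0.49322692 0.27989085 0.11765798]]
```

>>> play_rows(targets=[{"claw":1,"x":0.06,"y":-0.3,"z":0,"spin":0},{"claw":1,"x":0.09,"y":-0.5,"z":0,"spin":0},{"claw":1,"x":0.13,"y":-0.7,"z":0,"spin":0},{"claw":1,"x":0.15,"y":-0.8,"z":0,"spin":0},{"claw":1,"x":0.15,"y":-0.8,"z":0,"spin":0},{"claw":1,"x":0.15,"y":-0.8,"z":0,"spin":0},{"claw":1,"x":0.15,"y":-0.8,"z":0,"spin":0},{"claw":1,"x":0.15,"y":-0.8,"z":0,"spin":0},{"claw":1,"x":0.15,"y":-0.8,"z":0,"spin":0},{"claw":1,"x":0.15,"y":-0.8,"z":0,"spin":0}], newtons=60)

```text
time: 9.15
ee_pos: [0.4924, -0.0566, 0.1577]
eef_rot: [-0.001, 0.992, 0.128, -0.002]
force: [0.3, 0.5, -1.2]
width: 0.228
grasp_force: 60.0
```

>>> play_rows(targets=[{"claw":1,"x":0.15,"y":-0.8,"z":0,"spin":0},{"claw":1,"x":0.15,"y":-0.8,"z":0,"spin":0},{"claw":1,"x":0.15,"y":-0.8,"z":0,"spin":0},{"claw":1,"x":0.14,"y":-0.8,"z":0,"spin":0},{"claw":1,"x":0.14,"y":-0.8,"z":0,"spin":0},{"claw":1,"x":0.13,"y":-0.8,"z":0,"spin":0},{"claw":1,"x":0.11,"y":-0.6,"z":0,"spin":0},{"claw":1,"x":0.08,"y":-0.4,"z":0,"spin":0},{"claw":1,"x":0.04,"y":-0.2,"z":0,"spin":0},{"claw":1,"x":0,"y":0,"z":0,"spin":0}], newtons=60)

```text
time: 9.98
ee_pos: [0.4741, 0.1854, 0.158]
eef_rot: [-0.0, 0.992, 0.129, -0.001]
force: [-0.0, -0.4, -1.1]
width: 0.227
grasp_force: 60.0
```

```bash
cat > m.py <<'E'
from h import *
import sys
p,a=st(); im,d=camera("wrist"); n=sys.argv[1]; cv2.imwrite(f"pics/{n}.png",im[:,:,::-1]); np.save(f"pics/{n}_d.npy",d); st()
p=sense()["ee_pos"]; c,s=np.cos(a),np.sin(a); R=np.array([[c,s],[s,-c]])
c0=p[:2]+R.T@[.1,0]; f=edgefit(im,"wrist",c0,.032,p[2]+.0355,.007); print("hole",f)
g=edgefit(im,"wrist",c0,.084,p[2]+.046,.007); print("flange",g)
P=np.array([.574,.212])
for r,z,nm in((.027,.145,"collar out"),(.024,.145,"collar in"),(.0045,.169,"tip")): 
    k=edgefit(im,"wrist",P,r,z,.006 if r>.01 else .004); print(nm,k)
top,_=camera("top"); cc,ss=f[0][:2],0
print("top flange",edgefit(top,"top",cc,.084,p[2]+.046,.01))
E
python3 m.py w6
```

```text
t 9.98 tcp [0.4741 0.1854 0.158 ] yaw 0.2596 F [-0.  -0.4 -1.1] T [-0.05  0.1  -0.04] w 0.227 g 60.0 q6 1.55
t 10.03 tcp [0.4746 0.1841 0.1583] yaw 0.2587 F [ 0.3 -0.7 -1.2] T [-0.02  0.13 -0.  ] w 0.225 g 60.0 q6 1.55
hole (array([0.57175134, 0.20972559, 0.03184184]), 126, np.float64(0.00010044441730394649))
flange (array([0.57197521, 0.20976167, 0.08259118]), 102, np.float64(0.00019983084820689168))
collar out (array([0.57329963, 0.21234104, 0.02497356]), 156, np.float64(0.0007858377650405649))
collar in (array([0.57248616, 0.21134475, 0.01969441]), 180, np.float64(0.0004449474621706605))
tip (array([0.57484131, 0.21182223, 0.0044303 ]), 180, np.float64(9.530047935804933e-05))
top flange (array([0.57404835, 0.20934554, 0.0833019 ]), 138, np.float64(0.0009412556115019136))
```

View pics/w6.png

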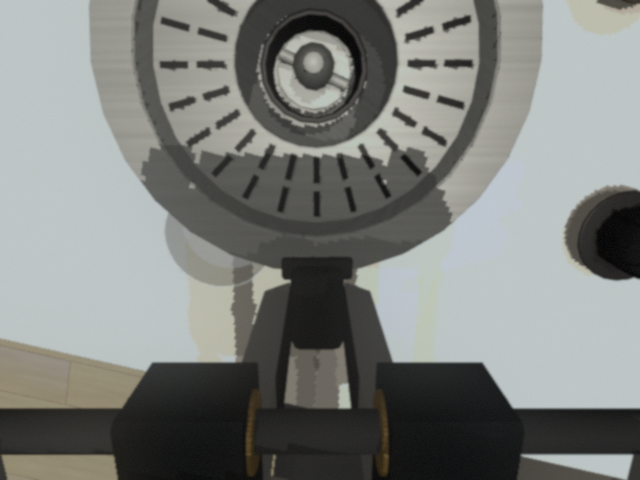

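The picture shows the strainer hole (316,62) right over the press: collar at (313,67), shaft tip (313,63), and the cross pin running from about (284,56) to (347,81). It needs only a 3–4 mm correction before going down.

>>> play_rows(targets=[{"claw":1,"x":0.05,"y":-0.02,"z":0,"spin":0},{"claw":1,"x":0.04,"y":-0.02,"z":0.1,"spin":0},{"claw":1,"x":0,"y":0,"z":0.2,"spin":0},{"claw":1,"x":0,"y":0,"z":0.2,"spin":0},{"claw":1,"x":0,"y":0,"z":0.2,"spin":0},{"claw":1,"x":0,"y":0,"z":0.2,"spin":0},{"claw":1,"x":0,"y":0,"z":0.1,"spin":0},{"claw":1,"x":0,"y":0,"z":0,"spin":0},{"claw":1,"x":0,"y":0,"z":0,"spin":0},{"claw":1,"x":0,"y":0,"z":0,"spin":0}], newtons=60)

```text
time: 10.92
ee_pos: [0.4794, 0.1865, 0.1197]
eef_rot: [0.0, 0.992, 0.128, 0.0]
force: [-0.4, 0.4, -0.7]
width: 0.223
grasp_force: 60.0
```

```bash
sed -i 's/P=np.array.*/P=np.array([.5746,.2119])/' m.py; python3 m.py w7
```

```text
t 10.92 tcp [0.4794 0.1865 0.1197] yaw 0.2569 F [-0.4  0.4 -0.7] T [-0.04  0.08  0.  ] w 0.223 g 60.0 q6 1.55
t 10.97 tcp [0.4795 0.1865 0.1198] yaw 0.2570 F [ 0.3  0.3 -0.4] T [ 0.01  0.07 -0.01] w 0.228 g 60.0 q6 1.55
hole (array([0.57676755, 0.21201894, 0.03196854]), 126, np.float64(9.502517765085441e-05))
flange (array([0.57674504, 0.21200511, 0.08273645]), 103, np.float64(0.0001737305849394133))
collar out (array([0.5702506 , 0.21143624, 0.02674882]), 143, np.float64(0.0012683876249762818))
collar in (array([0.57280226, 0.21242987, 0.01935632]), 152, np.float64(0.0006165114049384145))
tip (array([0.57630132, 0.21137153, 0.00626104]), 180, np.float64(0.0006591934422934707))
top flange (array([0.57847889, 0.21215044, 0.08344077]), 139, np.float64(0.0011149469592422884))
```

>>> play_rows(targets=[{"claw":1,"x":-0.04,"y":0,"z":0,"spin":0},{"claw":1,"x":0,"y":0,"z":0.05,"spin":0},{"claw":1,"x":0,"y":0,"z":0.05,"spin":0},{"claw":1,"x":0,"y":0,"z":0.05,"spin":0},{"claw":1,"x":0,"y":0,"z":0.05,"spin":0},{"claw":1,"x":0,"y":0,"z":0.04,"spin":0},{"claw":1,"x":0,"y":0,"z":0.03,"spin":0},{"claw":1,"x":0,"y":0,"z":0.03,"spin":0},{"claw":1,"x":0,"y":0,"z":0,"spin":0},{"claw":1,"x":0,"y":0,"z":0,"spin":0}], newtons=60)

```text
time: 11.85
ee_pos: [0.4775, 0.186, 0.1074]
eef_rot: [0.0, 0.992, 0.128, -0.0]
force: [-0.2, 0.6, -1.2]
width: 0.229
grasp_force: 60.0
```

```bash
python3 m.py w8|head -5
```

```text
t 11.85 tcp [0.4775 0.186  0.1074] yaw 0.2568 F [-0.2  0.6 -1.2] T [-0.03  0.1  -0.  ] w 0.229 g 60.0 q6 1.55
t 11.90 tcp [0.4776 0.186  0.1075] yaw 0.2569 F [-0.7  0.5 -0.7] T [-0.02  0.16  0.01] w 0.225 g 60.0 q6 1.55
hole (array([0.5748974 , 0.21151463, 0.03196584]), 126, np.float64(0.00012952858690009825))
flange (array([0.57498915, 0.21150856, 0.08278306]), 103, np.float64(0.00017606027962718818))
collar out (array([0.57468963, 0.21142449, 0.0315498 ]), 130, np.float64(0.0001826064717181386))
```

>>> play_rows(targets=[{"claw":1,"x":0,"y":0,"z":0.04,"spin":0},{"claw":1,"x":0,"y":0,"z":0,"spin":0},{"claw":1,"x":0,"y":0,"z":0,"spin":0},{"claw":0.2,"x":0,"y":0,"z":0,"spin":0},{"claw":0.2,"x":0,"y":0,"z":0,"spin":0},{"claw":0.2,"x":0,"y":0,"z":0,"spin":0},{"claw":0.2,"x":0,"y":0,"z":0,"spin":0},{"claw":0,"x":0,"y":0,"z":-0.1,"spin":0},{"claw":-1,"x":0,"y":0,"z":-0.3,"spin":0},{"claw":-1,"x":0,"y":0,"z":-0.6,"spin":0}], newtons=60)

```text
time: 12.78
ee_pos: [0.4753, 0.1854, 0.144]
eef_rot: [0.0, 0.992, 0.128, -0.003]
force: [0.2, 0.2, -0.9]
width: 0.578
grasp_force: 0.0
```

>>> play_rows(targets=[{"claw":-1,"x":0,"y":0,"z":-0.8,"spin":0},{"claw":-1,"x":0,"y":0,"z":-0.8,"spin":0},{"claw":-1,"x":0,"y":0,"z":-0.5,"spin":0},{"claw":-1,"x":0,"y":0.3,"z":-0.1,"spin":0},{"claw":-1,"x":0,"y":0.3,"z":0,"spin":0},{"claw":-1,"x":0,"y":0,"z":0,"spin":0},{"claw":-1,"x":0,"y":0,"z":0,"spin":0},{"claw":-1,"x":0,"y":0,"z":0,"spin":0},{"claw":-1,"x":0,"y":0,"z":0,"spin":0},{"claw":-1,"x":0,"y":0,"z":0,"spin":0}], newtons=60)

```text
time: 13.62
ee_pos: [0.4831, 0.1628, 0.2329]
eef_rot: [0.0, 0.992, 0.128, -0.001]
force: [0.2, -0.1, -0.4]
width: 0.999
grasp_force: 0.0
```

Run:
```python
from h import *
p,a=st(); im,d=camera("wrist"); cv2.imwrite("pics/w9.png",im[:,:,::-1]); np.save("pics/w9_d.npy",d)
P=np.array([.5746,.2119])
for z in(.142,): print("hole",edgefit(im,"wrist",P,.032,z,.007))
print("flange",edgefit(im,"wrist",P,.084,.1525,.008)); t=edgefit(im,"wrist",P,.0045,.169,.004); print("tip",t)
C=cloud("wrist",d,d>0); 
for th in np.arange(0,360,45):
    e=np.array([np.cos(np.radians(th)),np.sin(np.radians(th))]); 
    s=C[np.hypot(*(C[:,:2]-(P+.079*e)).T)<.004]; print(th,len(s),np.median(s[:,2]).round(4) if len(s) else "", end="; ")
print(); print("collar/shaft top px",proj("wrist",[[*P,.169],[*P,.139]]))
tp,td=camera("top"); print("top flange",edgefit(tp,"top",P,.084,.1525,.008)); np.save("pics/top3_d.npy",td); cv2.imwrite("pics/top3.png",tp[:,:,::-1])
print("cone",edgefit(tp,"top",(.524,-.076),.04,.022,.007))
print([(m["confidence"],ray("top",m["centre"][1],m["centre"][0],.047)) for m in pinpoint("cone_grip","top")])
```

```text
t 13.62 tcp [0.4831 0.1628 0.2329] yaw 0.2570 F [ 0.2 -0.1 -0.4] T [ 0.01  0.04 -0.01] w 0.999 g 0.0 q6 1.50
hole (array([0.57569055, 0.2116591 , 0.03211234]), 180, np.float64(0.00019455957092581397))
flange (array([0.57598543, 0.2115044 , 0.08358595]), 121, np.float64(0.00021381006472359632))
tip (array([0.57468944, 0.21320976, 0.0043784 ]), 180, np.float64(0.000110475444853595))
0 0 ; 45 0 ; 90 134 0.1522; 135 104 0.1523; 180 2060 0.3855; 225 148 0.1526; 270 117 0.1523; 315 142 0.1524; 
collar/shaft top px [[276.49175838  81.74183368]
 [280.45222881  84.91422009]]
top flange (array([0.57937642, 0.21053049, 0.08184928]), 133, np.float64(0.0012845875053586892))
cone (array([ 0.52386562, -0.0750225 ,  0.04028049]), 180, np.float64(0.00045524866805377387))
[]
```

The strainer hangs level: the flange top reads 0.152–0.153 at every visible side, its hole is within 1 mm of the shaft axis, and nothing pressed on it. Now the cone.

>>> play_rows(targets=[{"claw":-1,"x":-0.05,"y":0.5,"z":0,"spin":0},{"claw":-1,"x":-0.05,"y":0.7,"z":0,"spin":0},{"claw":-1,"x":-0.05,"y":0.8,"z":0,"spin":0},{"claw":-1,"x":-0.06,"y":0.8,"z":0.1,"spin":0},{"claw":-1,"x":-0.06,"y":0.8,"z":0.4,"spin":0},{"claw":-1,"x":-0.06,"y":0.8,"z":0.5,"spin":0},{"claw":-1,"x":-0.06,"y":0.7,"z":0.6,"spin":0},{"claw":-1,"x":-0.06,"y":0.5,"z":0.6,"spin":0},{"claw":-1,"x":-0.04,"y":0.3,"z":0.5,"spin":0},{"claw":-1,"x":-0.03,"y":0.1,"z":0.3,"spin":0}], newtons=25)

```text
time: 14.6
ee_pos: [0.5235, -0.0764, 0.1114]
eef_rot: [-0.0, 0.992, 0.127, -0.001]
force: [-0.5, 0.1, 0.4]
width: 1.003
grasp_force: 0.0
```

Run:
```python
from h import *
p,a=st(); im,d=camera("wrist"); cv2.imwrite("pics/w10.png",im[:,:,::-1]); np.save("pics/w10_d.npy",d)
c=edgefit(im,"wrist",(.524,-.0755),.04,.022,.009); print("brim",c)
print([(round(m["confidence"],2),np.round(m["centre"]),ray("wrist",m["centre"][1],m["centre"][0],.047).round(4)) for m in pinpoint("cone_grip","wrist")])
C=cloud("wrist",d,d>0); s=C[(C[:,2]>.07)&(np.hypot(*(C[:,:2]-[.524,-.0755]).T)<.03)]; print("tip",len(s),np.median(s,0) if len(s) else "")
go([*c[0][:2],-.008])
w=edgefit(im,"wrist",(.575,.212),.03,.1,.001)
```

```text
t 14.60 tcp [ 0.5235 -0.0764  0.1114] yaw 0.2549 F [-0.5  0.1  0.4] T [ 0.07 -0.    0.01] w 1.003 g 0.0 q6 1.04
brim (array([ 0.52269353, -0.07377742,  0.0393116 ]), 180, np.float64(0.00015622833591662222))
[(0.58, array([240., 315.]), array([ 0.5217, -0.0746,  0.047 ]))]
tip 10059 [ 0.54764666 -0.06985616  0.26269731]
t 14.70 tcp [ 0.5226 -0.0749  0.1115] yaw 0.2555 F [0.3 0.3 0.9] T [-0.04  0.02  0.03] w 0.997 g 0.0 q6 1.04
go x 0.010 y -0.028 z 2.987 spin 0.000Traceback (most recent call last):
  File "<stdin>", line 7, in <module>
  File "h.py", line 40, in edgefit
    o=least_squares(f,[*c,r0],loss="cauchy",f_scale=.001); return o.x,len(pts),np.median(np.abs(o.fun))
    return func(*args, **kwargs)
    vector_fun = VectorFunction(
        fun_wrapped,
    ...<6 lines>...
        workers=workers
    )
    self._update_fun()
    ~~~~~~~~~~~~~~~~^^
    self.f = self.fun_wrapped(xp_copy(self.x))
             ~~~~~~~~~~~~~~~~^^^^^^^^^^^^^^^^^
    return np.atleast_1d(self.fun(x))
                         ~~~~~~~~^^^
    return self.f(x, *self.args, **self.kwargs)
           ~~~~~~^^^^^^^^^^^^^^^^^^^^^^^^^^^^^^
  File "h.py", line 39, in <lambda>
    pts=np.array(pts); f=lambda x:np.hypot(pts[:,0]-x[0],pts[:,1]-x[1])-x[2]
                                           ~~~^^^^^
IndexError: too many indices for array: array is 1-dimensional, but 2 were indexed
```

The error came from a leftover last line and doesn't matter. The tool is centred over the cone to about 1 mm, so I'll descend and grip.

>>> play_rows(targets=[{"claw":-1,"x":0.01,"y":-0.03,"z":0.3,"spin":0},{"claw":-1,"x":0,"y":0,"z":0.5,"spin":0},{"claw":-1,"x":0,"y":0,"z":0.6,"spin":0},{"claw":-1,"x":0,"y":0,"z":0.6,"spin":0},{"claw":-1,"x":0,"y":0,"z":0.5,"spin":0},{"claw":-1,"x":0,"y":0,"z":0.3,"spin":0},{"claw":-1,"x":0,"y":0,"z":0.15,"spin":0},{"claw":-1,"x":0,"y":0,"z":0,"spin":0},{"claw":1,"x":0,"y":0,"z":0,"spin":0},{"claw":1,"x":0,"y":0,"z":0,"spin":0}], newtons=25)

```text
time: 15.53
ee_pos: [0.5259, -0.0735, -0.0028]
eef_rot: [0.001, 0.992, 0.128, 0.001]
force: [0.2, 0.5, 0.5]
width: 0.897
grasp_force: 0.0
```

>>> play_rows(targets=[{"claw":1,"x":0,"y":0,"z":0,"spin":0},{"claw":1,"x":0,"y":0,"z":0,"spin":0},{"claw":1,"x":0,"y":0,"z":0,"spin":0},{"claw":1,"x":0,"y":0,"z":0,"spin":0},{"claw":1,"x":0,"y":0,"z":0,"spin":0},{"claw":1,"x":0,"y":0,"z":0,"spin":0},{"claw":1,"x":0,"y":0,"z":0,"spin":0},{"claw":1,"x":0,"y":0,"z":0,"spin":0},{"claw":1,"x":0,"y":0,"z":0,"spin":0},{"claw":1,"x":0,"y":0,"z":0,"spin":0}], newtons=25)

```text
time: 16.37
ee_pos: [0.5249, -0.0736, -0.0038]
eef_rot: [0.0, 0.992, 0.128, 0.0]
force: [0.1, -1.4, 4.6]
width: 0.594
grasp_force: 25.0
```

Run:
```python
from h import *
p,a=st(); im,d=camera("wrist"); st(); cv2.imwrite("pics/w11.png",im[:,:,::-1]); np.save("pics/w11_d.npy",d)
print("brim",edgefit(im,"wrist",(.5232,-.0745),.04,.022,.007))
```

```text
t 16.37 tcp [ 0.5249 -0.0736 -0.0038] yaw 0.2569 F [ 0.1 -1.4  4.6] T [-0.18  0.14 -0.01] w 0.594 g 25.0 q6 1.04
t 16.42 tcp [ 0.5248 -0.0736 -0.0038] yaw 0.2569 F [-1.   0.1  6.3] T [-0.16  0.13 -0.01] w 0.594 g 25.0 q6 1.04
brim (array([ 0.52411108, -0.07428172,  0.03965849]), 178, np.float64(0.0005473970336710154))
```

>>> play_rows(targets=[{"claw":1,"x":0,"y":0,"z":-0.15,"spin":0},{"claw":1,"x":0,"y":0,"z":-0.35,"spin":0},{"claw":1,"x":0,"y":0,"z":-0.6,"spin":0},{"claw":1,"x":0,"y":0,"z":-0.7,"spin":0},{"claw":1,"x":0,"y":0,"z":-0.7,"spin":0},{"claw":1,"x":0,"y":0,"z":-0.7,"spin":0},{"claw":1,"x":0,"y":0,"z":-0.7,"spin":0},{"claw":1,"x":0,"y":0,"z":-0.6,"spin":0},{"claw":1,"x":0,"y":0,"z":-0.4,"spin":0},{"claw":1,"x":0,"y":0,"z":-0.2,"spin":0}], newtons=25)

```text
time: 17.25
ee_pos: [0.5254, -0.0734, 0.202]
eef_rot: [0.0, 0.992, 0.128, 0.001]
force: [0.3, 0.1, -1.6]
width: 0.599
grasp_force: 25.0
```

>>> play_rows(targets=[{"claw":1,"x":0.14,"y":-0.3,"z":0,"spin":0},{"claw":1,"x":0.28,"y":-0.6,"z":0,"spin":0},{"claw":1,"x":0.37,"y":-0.8,"z":0,"spin":0},{"claw":1,"x":0.42,"y":-0.9,"z":0,"spin":0},{"claw":1,"x":0.42,"y":-0.9,"z":0,"spin":0},{"claw":1,"x":0.42,"y":-0.9,"z":0,"spin":0},{"claw":1,"x":0.37,"y":-0.8,"z":0,"spin":0},{"claw":1,"x":0.32,"y":-0.7,"z":0,"spin":0},{"claw":1,"x":0.23,"y":-0.5,"z":0,"spin":0},{"claw":1,"x":0.09,"y":-0.2,"z":0,"spin":0}], newtons=25)

```text
time: 18.08
ee_pos: [0.5751, 0.2164, 0.198]
eef_rot: [-0.001, 0.992, 0.13, -0.001]
force: [0.2, -1.4, -1.5]
width: 0.594
grasp_force: 25.0
```

Run:
```python
from h import *
p,a=st(); im,d=camera("wrist"); p,a=st(); cv2.imwrite("pics/w12.png",im[:,:,::-1]); np.save("pics/w12_d.npy",d)
b=edgefit(im,"wrist",p[:2],.04,p[2]+.0038+.022,.006); print("brim",b)
print("tool at press axis minus tcp:",np.array([.5747,.2125])-b[0][:2]); go([*(p[:2]+np.array([.5747,.2125])-b[0][:2]),.1352])
for z in(.1525,): print("flange",edgefit(im,"wrist",(.5755,.2117),.084,z,.008))
```

```text
t 18.08 tcp [0.5751 0.2164 0.198 ] yaw 0.2601 F [ 0.2 -1.4 -1.5] T [-0.02 -0.02 -0.01] w 0.594 g 25.0 q6 1.56
t 18.13 tcp [0.5753 0.2163 0.1981] yaw 0.2602 F [-0.   0.6 -1.4] T [ 0.12 -0.02 -0.04] w 0.594 g 25.0 q6 1.56
brim (array([0.57507014, 0.2157303 , 0.03966061]), 176, np.float64(0.002236633528135558))
tool at press axis minus tcp: [-0.00037014 -0.0032303 ]
t 18.13 tcp [0.5753 0.2163 0.1981] yaw 0.2602 F [-0.   0.6 -1.4] T [ 0.12 -0.02 -0.04] w 0.594 g 25.0 q6 1.56
go x -0.030 y 0.076 z 1.571 spin 0.000
flange (array([0.57585318, 0.21178722, 0.08299334]), 167, np.float64(0.000753780441848359))
```

>>> play_rows(targets=[{"claw":1,"x":-0.03,"y":0.07,"z":0,"spin":0},{"claw":1,"x":0,"y":0,"z":0.15,"spin":0},{"claw":1,"x":0,"y":0,"z":0.2,"spin":0},{"claw":1,"x":0,"y":0,"z":0.2,"spin":0},{"claw":1,"x":0,"y":0,"z":0.2,"spin":0},{"claw":1,"x":0,"y":0,"z":0.2,"spin":0},{"claw":1,"x":0,"y":0,"z":0.2,"spin":0},{"claw":1,"x":0,"y":0,"z":0.15,"spin":0},{"claw":1,"x":0,"y":0,"z":0.1,"spin":0},{"claw":1,"x":0,"y":0,"z":0,"spin":0}], newtons=25)

```text
time: 18.97
ee_pos: [0.5751, 0.2121, 0.143]
eef_rot: [-0.002, 0.992, 0.128, -0.0]
force: [0.8, 6.2, -3.0]
width: 0.596
grasp_force: 25.0
```

>>> play_rows(targets=[{"claw":1,"x":0,"y":0,"z":0,"spin":0},{"claw":1,"x":0,"y":0,"z":0.05,"spin":0},{"claw":1,"x":0,"y":0,"z":0.04,"spin":0},{"claw":1,"x":0,"y":0,"z":0.04,"spin":0},{"claw":1,"x":0,"y":0,"z":0.02,"spin":0},{"claw":1,"x":0,"y":0,"z":0.02,"spin":0},{"claw":1,"x":0,"y":0,"z":0,"spin":0},{"claw":1,"x":0,"y":0,"z":0,"spin":0},{"claw":1,"x":0,"y":0,"z":0,"spin":0},{"claw":1,"x":0,"y":0,"z":0,"spin":0}], newtons=25)

```text
time: 19.8
ee_pos: [0.5756, 0.2123, 0.1372]
eef_rot: [-0.002, 0.992, 0.128, 0.001]
force: [-1.0, 5.0, 1.7]
width: 0.593
grasp_force: 25.0
```

```bash
python3 -c "
from h import *
st()"
```

```text
t 19.80 tcp [0.5756 0.2123 0.1372] yaw 0.2569 F [-1.   5.   1.7] T [ 1.18  0.13 -0.  ] w 0.593 g 25.0 q6 1.55
```

>>> play_rows(targets=[{"claw":1,"x":0,"y":-0.025,"z":0.03,"spin":0},{"claw":1,"x":0,"y":0,"z":0.02,"spin":0},{"claw":1,"x":0,"y":0,"z":0,"spin":-0.5},{"claw":1,"x":0,"y":0,"z":0,"spin":-0.7},{"claw":1,"x":0,"y":0,"z":0,"spin":-0.7},{"claw":1,"x":0,"y":0,"z":0,"spin":-0.7},{"claw":1,"x":0,"y":0,"z":0,"spin":-0.7},{"claw":1,"x":0,"y":0,"z":0,"spin":-0.7},{"claw":1,"x":0,"y":0,"z":0,"spin":-0.5},{"claw":1,"x":0,"y":0,"z":0,"spin":0}], newtons=25)

```text
time: 20.63
ee_pos: [0.5754, 0.2127, 0.1352]
eef_rot: [-0.001, 0.934, 0.357, 0.001]
force: [-0.4, 5.6, 2.5]
width: 0.595
grasp_force: 25.0
```

```bash
python3 -c "
from h import *
st()"
```

```text
t 20.63 tcp [0.5754 0.2127 0.1352] yaw 0.7299 F [-0.4  5.6  2.5] T [ 1.19  0.11 -0.03] w 0.595 g 25.0 q6 1.08
```

>>> play_rows(targets=[{"claw":1,"x":0.03,"y":-0.03,"z":0.02,"spin":0},{"claw":1,"x":0,"y":0,"z":0,"spin":-0.5},{"claw":1,"x":0,"y":0,"z":0,"spin":-0.7},{"claw":1,"x":0,"y":0,"z":0,"spin":-0.7},{"claw":1,"x":0,"y":0,"z":0,"spin":-0.7},{"claw":1,"x":0,"y":0,"z":0,"spin":-0.7},{"claw":1,"x":0,"y":0,"z":0,"spin":-0.7},{"claw":1,"x":0,"y":0,"z":0,"spin":-0.7},{"claw":1,"x":0,"y":0,"z":0,"spin":-0.5},{"claw":1,"x":0,"y":0,"z":0,"spin":0}], newtons=25)

```text
time: 21.47
ee_pos: [0.575, 0.2133, 0.135]
eef_rot: [-0.0, 0.804, 0.595, 0.0]
force: [-1.0, 3.9, 6.5]
width: 0.595
grasp_force: 25.0
```

```bash
python3 -c "
from h import *
st()"
```

```text
t 21.47 tcp [0.575  0.2133 0.135 ] yaw 1.2745 F [-1.   3.9  6.5] T [0.73 0.35 0.04] w 0.595 g 25.0 q6 0.54
```

>>> play_rows(targets=[{"claw":1,"x":0.025,"y":-0.01,"z":0,"spin":-0.4},{"claw":1,"x":0,"y":0,"z":0,"spin":-0.6},{"claw":1,"x":0,"y":0,"z":0,"spin":-0.6},{"claw":1,"x":0,"y":0,"z":0,"spin":-0.6},{"claw":1,"x":0,"y":0,"z":0,"spin":-0.6},{"claw":1,"x":0,"y":0,"z":0,"spin":-0.6},{"claw":1,"x":0,"y":0,"z":0,"spin":-0.6},{"claw":1,"x":0,"y":0,"z":0,"spin":-0.6},{"claw":1,"x":0,"y":0,"z":0,"spin":-0.5},{"claw":1,"x":0,"y":0,"z":0,"spin":0}], newtons=25)

```text
time: 22.3
ee_pos: [0.5747, 0.2131, 0.1335]
eef_rot: [-0.0, 0.619, 0.786, -0.001]
force: [0.5, 1.5, 0.2]
width: 0.593
grasp_force: 25.0
```

```bash
python3 -c "
from h import *
st()"
```

```text
t 22.30 tcp [0.5747 0.2131 0.1335] yaw 1.8076 F [0.5 1.5 0.2] T [ 0.42 -0.03  0.01] w 0.593 g 25.0 q6 0.01
```

The vertical force has vanished and z has dropped below the pin's rest height, so the slots seem to have found the pin. I'll lower gently and watch the force.

>>> play_rows(targets=[{"claw":1,"x":0,"y":0,"z":0.03,"spin":0},{"claw":1,"x":0,"y":0,"z":0.03,"spin":0},{"claw":1,"x":0,"y":0,"z":0.03,"spin":0},{"claw":1,"x":0,"y":0,"z":0.02,"spin":0},{"claw":1,"x":0,"y":0,"z":0.02,"spin":0},{"claw":1,"x":0,"y":0,"z":0,"spin":0},{"claw":1,"x":0,"y":0,"z":0,"spin":0},{"claw":1,"x":0,"y":0,"z":0,"spin":0},{"claw":1,"x":0,"y":0,"z":0,"spin":0},{"claw":1,"x":0,"y":0,"z":0,"spin":0}], newtons=25)

```text
time: 23.13
ee_pos: [0.5743, 0.2136, 0.1286]
eef_rot: [-0.001, 0.619, 0.785, -0.001]
force: [-4.3, 0.4, -1.6]
width: 0.598
grasp_force: 25.0
```

```bash
python3 -c "
from h import *
st()"
```

```text
t 23.13 tcp [0.5743 0.2136 0.1286] yaw 1.8068 F [-4.3  0.4 -1.6] T [-0.    0.69  0.07] w 0.598 g 25.0 q6 0.01
```

>>> play_rows(targets=[{"claw":1,"x":0,"y":0,"z":0.03,"spin":0},{"claw":1,"x":0,"y":0,"z":0.03,"spin":0},{"claw":1,"x":0,"y":0,"z":0.03,"spin":0},{"claw":1,"x":0,"y":0,"z":0.03,"spin":0},{"claw":1,"x":0,"y":0,"z":0.02,"spin":0},{"claw":1,"x":0,"y":0,"z":0,"spin":0},{"claw":1,"x":0,"y":0,"z":0,"spin":0},{"claw":1,"x":0,"y":0,"z":0,"spin":0},{"claw":1,"x":0,"y":0,"z":0,"spin":0},{"claw":1,"x":0,"y":0,"z":0,"spin":0}], newtons=25)

```text
time: 23.97
ee_pos: [0.5747, 0.2143, 0.124]
eef_rot: [-0.0, 0.619, 0.785, 0.0]
force: [-5.7, 0.8, 3.4]
width: 0.599
grasp_force: 25.0
```

```bash
python3 -c "
from h import *
st()"
```

```text
t 23.97 tcp [0.5747 0.2143 0.124 ] yaw 1.8068 F [-5.7  0.8  3.4] T [0.1  1.14 0.08] w 0.599 g 25.0 q6 0.01
```

>>> play_rows(targets=[{"claw":1,"x":0,"y":-0.02,"z":0,"spin":0},{"claw":1,"x":0,"y":0,"z":0,"spin":0},{"claw":-0.6,"x":0,"y":0,"z":0,"spin":0},{"claw":-0.6,"x":0,"y":0,"z":0,"spin":0},{"claw":-0.6,"x":0,"y":0,"z":0,"spin":0},{"claw":-0.6,"x":0,"y":0,"z":0,"spin":0},{"claw":-0.6,"x":0,"y":0,"z":0,"spin":0},{"claw":-0.6,"x":0,"y":0,"z":0,"spin":0},{"claw":-0.6,"x":0,"y":0,"z":0,"spin":0},{"claw":-0.6,"x":0,"y":0,"z":0,"spin":0}], newtons=25)

```text
time: 24.8
ee_pos: [0.5746, 0.2135, 0.1234]
eef_rot: [0.0, 0.619, 0.785, 0.0]
force: [-0.6, 0.4, -0.2]
width: 0.799
grasp_force: 0.0
```

>>> play_rows(targets=[{"claw":-0.6,"x":0,"y":0,"z":-0.1,"spin":0},{"claw":-0.6,"x":0,"y":0,"z":-0.3,"spin":0},{"claw":-0.6,"x":0,"y":0,"z":-0.5,"spin":0},{"claw":-0.6,"x":0,"y":0,"z":-0.6,"spin":0},{"claw":-0.6,"x":0,"y":0,"z":-0.6,"spin":0},{"claw":-0.6,"x":0,"y":0,"z":-0.6,"spin":0},{"claw":-0.6,"x":0,"y":0,"z":-0.4,"spin":0},{"claw":-0.6,"x":0,"y":0,"z":0,"spin":0},{"claw":-0.6,"x":0,"y":0,"z":0,"spin":0},{"claw":-0.6,"x":0,"y":0,"z":0,"spin":0}], newtons=25)

```text
time: 25.63
ee_pos: [0.5737, 0.2134, 0.2462]
eef_rot: [-0.001, 0.619, 0.785, -0.001]
force: [-0.1, -0.1, -0.6]
width: 0.802
grasp_force: 0.0
```

Run:
```python
from h import *
p,a=st(); im,d=camera("wrist"); cv2.imwrite("pics/w13.png",im[:,:,::-1])
P=np.array([.5747,.2125]); C=cloud("wrist",d,d>0); r=np.hypot(*(C[:,:2]-P).T)
for nm,r0,r1,lo,hi in(("brim",.031,.038,.13,.18),("plate",.044,.06,.12,.16),("flange",.077,.083,.14,.17),("tip",0,.005,.15,.25)):
    s=C[(r>r0)&(r<r1)&(C[:,2]>lo)&(C[:,2]<hi)]; th=np.arctan2(*(s[:,:2]-P).T[::-1]); 
    print(nm,len(s),np.median(s[:,2]).round(4),[np.median(s[(th>k)&(th<k+np.pi/4),2]).round(4) if ((th>k)&(th<k+np.pi/4)).sum()>5 else None for k in np.arange(-np.pi,np.pi-.1,np.pi/4)])
print("brim fit",edgefit(im,"wrist",P,.04,.149,.005))
for c in("top","scene"):
    im,d=camera(c); cv2.imwrite(f"pics/{c}F.png",im[:,:,::-1])
    for n in["glass","honey_jar","coffee_cup","muffin"]:
        for m in masks_of(n,c)[:2]: q=cloud(c,d,m["mask"]); print(c,n,round(m["confidence"],2),np.round(m["bbox"]),np.round(np.median(q,0),3))
b=cv2.imread("pics/w13.png"); cv2.imwrite("pics/fin.png",np.hstack([cv2.resize(b,(480,360)),cv2.resize(cv2.imread("pics/sceneF.png")[185:300,380:482],(319,360),interpolation=2)]))
```

```text
t 25.63 tcp [0.5737 0.2134 0.2462] yaw 1.8067 F [-0.1 -0.1 -0.6] T [-0.02 -0.04 -0.  ] w 0.802 g 0.0 q6 0.01
brim 2139 0.1482 [np.float64(0.1482), np.float64(0.1482), np.float64(0.1483), np.float64(0.1482), np.float64(0.1482), np.float64(0.1483), np.float64(0.1481), np.float64(0.1482)]
plate 8574 0.1412 [np.float64(0.1412), np.float64(0.1412), np.float64(0.1412), np.float64(0.1412), np.float64(0.1411), np.float64(0.1411), np.float64(0.1411), np.float64(0.1412)]
flange 5238 0.1516 [np.float64(0.1526), np.float64(0.1516), np.float64(0.1516), np.float64(0.1516), np.float64(0.1516), np.float64(0.1515), np.float64(0.1515), np.float64(0.1516)]
tip 196 0.2099 [np.float64(0.2103), np.float64(0.2099), np.float64(0.2099), np.float64(0.21), np.float64(0.2099), np.float64(0.2097), np.float64(0.2097), np.float64(0.2101)]
brim fit (array([0.57440731, 0.21282157, 0.03960951]), 180, np.float64(0.0002211450906895833))
top glass 0.46 [181. 287.  34.  23.] [0.464 0.226 0.055]
top honey_jar 0.75 [260. 199.  27.  29.] [0.718 0.004 0.099]
top coffee_cup 0.57 [436. 298.  28.  36.] [ 0.412 -0.55   0.02 ]
top muffin 0.95 [211. 200.  28.  26.] [0.734 0.164 0.066]
scene honey_jar 0.78 [385. 277.  28.  40.] [0.746 0.002 0.076]
scene coffee_cup 0.75 [199. 244.  29.  31.] [ 0.399 -0.538  0.044]
scene muffin 0.56 [436. 277.  24.  26.] [0.753 0.163 0.062]
```

View pics/fin.png

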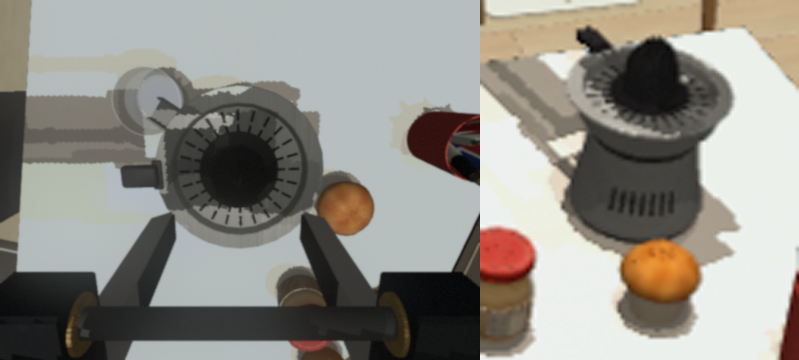

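The picture shows the cone centred on the level strainer, brim around (238,170) in the left panel, with the glass and muffin where they were. The cone's brim reads 0.148 all round, which is 7 mm above the plate's top face as it should be at home. The fingers are clear, so I'm handing in.

```bash
python3 -c "
from plant import *
print(sign_off())"
```

```text
the job is handed in; nothing more can be done
None
```

The press is back together and handed in: the larger strainer hangs level by its flange, the cone is down over the cross pin and fully home, and I saw no sign that the glass or the other things had moved (about 26 s of the 58 s used).

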